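Cover the food pans: lids from one stack, each to its own pan

TASK

The black food pans are set out and must be covered: take the stack of grey steel lids apart and put each lid on the pan it was made for (the round one on the round pot, the other three by size), lying the same way as its pan and fully seated, flat on the rim all round. Leave the red and the yellow sauce bottle standing where they are.

Things in the scene. Friction and masses are not known exactly. Their poses are not given: they have to be found in the camera images.
- lid_round_handle (a point): Round steel lid, diameter 138 mm, about 0.17 kg. Point: centre of its black bar handle (60 long, 28 wide, 14 high, on two posts), 25 above the 3 thick plate's top and 36 above the lid's lowest edge: a skirt 8 deep beneath, which enters the mouth with 8 to spare all round. z up, x along the bar. Top of the stack, resting on the next lid's handle with ribs 3 clear round it; lifts straight off.
- lid_small_handle (a point): Small narrow steel lid, 178 x 110 mm, about 0.19 kg. Point: centre of its black bar handle (60 long, 28 wide, 14 high, on two posts), 25 above the 3 thick plate's top and 36 above the lid's lowest edge: a skirt 8 deep beneath, which enters the mouth with 8 to spare all round. z up, x along the bar, the lid's long way. Second from the top of the stack, resting on the next lid's handle with ribs 3 clear round it; lifts straight off.
- lid_medium_handle (a point): Medium, nearly square steel lid, 178 x 164 mm, about 0.26 kg. Point: centre of its black bar handle (60 long, 28 wide, 14 high, on two posts), 25 above the 3 thick plate's top and 36 above the lid's lowest edge: a skirt 8 deep beneath, which enters the mouth with 8 to spare all round. z up, x along the bar, the lid's longer way. Third from the top of the stack, resting on the next lid's handle with ribs 3 clear round it; lifts straight off.
- lid_large_handle (a point): Large long steel lid, 267 x 164 mm, about 0.36 kg. Point: centre of its black bar handle (60 long, 28 wide, 14 high, on two posts), 25 above the 3 thick plate's top and 36 above the lid's lowest edge: a skirt 8 deep beneath, which enters the mouth with 8 to spare all round. z up, x along the bar, the lid's long way. Bottom of the stack, lies on the table.
- pot_round_mouth (a point): Round black food pot, 110 mm high, rim diameter 136, mouth 112, for the round lid. Fixed. Point: centre of the mouth, level with the flat rim (12 wide); z up. Seated, the lid's handle centre is 28 above this point; the lid may be turned any way. (Close behind the row stands an oven, its bar handle 250 above the table.)
- pan_small_mouth (a point): Small narrow black food pan, 65 mm high, rim 176 x 108. Fixed. Point: centre of the mouth, level with the flat rim (12 wide) round it. z up, x along the long side (roughly across, to the left). Seated, the lid lies the same way as the pan, its handle centre 28 above this point.
- pan_medium_mouth (a point): Medium, nearly square black food pan, 100 mm high, rim 176 x 162. Fixed. Point: centre of the mouth, level with the flat rim (12 wide) round it. z up, x along the long side (roughly away from the robot). Seated, the lid lies the same way as the pan, its handle centre 28 above this point.
- pan_large_mouth (a point): Large long black food pan, 65 mm high, rim 265 x 162. Fixed. Point: centre of the mouth, level with the flat rim (12 wide) round it. z up, x along the long side (roughly away from the robot). Seated, the lid lies the same way as the pan, its handle centre 28 above this point.
- chilli_bottle: Red squeeze bottle, loose bystander, diameter 58 mm, 193 high, at the back left; the origin is the centre of its underside, z up.
- mustard_bottle: Yellow squeeze bottle, loose bystander, diameter 56 mm, 199 high, right of the pans; the origin is the centre of its underside, z up.

How it is judged:
By the outcome, as a careful person would: the job done as asked, in the order asked, and still so for the second after the job is handed in, with the robot touching nothing.
It also fails if it takes over 133 s, if anything falls off the work surface, if the arm or the gripper's body presses on something with over 40 N, if the wrist force passes 120 N, or if a joint passes its speed limit or range.

ROBOT

A 6-joint arm with a two-finger parallel gripper is mounted at the origin on a cart in front of the work surface, level with it; the furniture and walls round the work are solid. World frame = base frame: x ahead of the robot, y to its left, z up, the work surface at z = 0. Lengths are in m, angles in rad, forces in N, time in s.
With the tool pointing down it reaches from about 0.25 to 0.725 m from the base axis. Payload 9.7 kg.
Tool frame: the origin (TCP) lies where the fingers leave the gripper's body, on its centre line; the fingertips stand 73 mm ahead of it and the grasp point (between the pads) lies 54 mm ahead of it; x points along the fingers, y is the direction in which the jaws open and shut, and the axes are right-handed (so a half turn about x gives the same grasp; the last joint's range is limited). The gripper opens to 85 mm and grips with 20 to 120 N. Pads are 22 mm wide; open, the fingers measure 114 mm over their backs; the gripper's body (76 mm by 85 mm) begins 54 mm behind the grasp point. The pads swing forward as they close: fully open they stand 13 mm farther back than shut.
Start: joints at [1.181, 0.087, 0.176, 1.66, 0, 1.571], TCP at [0.209, 0.509, 0.304] pointing down, gripper open.
Joint ranges: [-3.13, 3.13], [-0.85, 1.81], [-1.15, 1.24], [-2.2, 2.28], [-1.44, 1.52], [-3.14, 3.14]. Speed limits (rad/s): [2.22, 2.22, 2.57, 3.14, 3.14, 3.14].

INTERFACE

Orientations are given as a unit quaternion [x, y, z, w].
In Python, from station import env gives the robot as it stands.
- The arm moves only by the tool carry_out, never from a script. Its argument "series" is a list of rows, each an object of numbers: "x", "y", "z": the shift along the tool's x, y, z in m; "twist": the turn about the tool's x in degrees; "jaw": the finger opening in m, from 0 to 0.0854. In form: [{"x": .., "y": .., "z": .., "twist": .., "jaw": ..}, ...]. A call has exactly 5 rows; each row shifts and turns the commanded pose from where the row before left it, along the tool's axes as they then stand; what a row does not reach is not made up. A row lasts 1/12 s, in which the tool goes at most 41.7 mm and 7.16 degrees, less where a joint would pass 70% of its speed; a pose out of reach is approached as far as the arm can. A call is refused whole if a number of a shift passes 0.0417 or a number of a turn 7.16, either way. A call with a gripper value outside its range is refused whole. The fingers move at their own pace and stop on an object; the grip force is fixed at half the most. Time passes only in rows, so rows that do not move let the fingers close, or fill a call up. It gives the time, the measured TCP pose, the force and the opening at its end, in the units of the state.
- env.get_state(): the state, without advancing time (a new reading comes with each control period).
- env.camera(name): name is "side" or "top" or "wrist"; returns a dict with "pixels" (384x512x3 uint8, blue, green, red), "vfov" (degrees; the focal length in pixels is half the picture's height over the tangent of half this angle, whatever the lens; pixels are square), "cx", "cy" (the principal point, pixels), "origin" and "rotation" of the camera in the world. Camera axes: x right, y down, z forward; pixel columns grow to the right and rows downward; lengths in m; the calibration is good to about 2 mm. A picture is of the moment at which its call begins. There is no depth.
- env.hand_in(): hands the job in, once; it reports no verdict.
The state is a dict: "clock": time; "q": joint angles; "qvel": joint speeds; "effort": joint torques, N m; "tool_pos": TCP position; "orientation": TCP orientation; "contact_force": force on the tool from outside, world axes, zero at the start; "wrist_torque": the same for the moment, N m; "opening": opening from 0.0 (shut) to 1.0 (fully open).
Only numpy, scipy, OpenCV 4.12 (cv2) and the standard library are available. Lean on these libraries where they do the work, as an engineer would, in place of code of your own. Each camera call takes 0.05 s, during which the arm holds its last target. There are 200 camera calls.

## Working session

There is one attempt and no reset: what is moved stays moved. The work goes in short steps, Python scripts to look and compute and a tool call to move; the robot and the scene stay as the last step left them, time stands still between calls to the robot, and variables do not carry over. Pictures are saved under pics/ and viewed, about 12 in all and at most 16, crops included, and the job is handed in when it is done.

Besides the shell and the picture viewer there is one more tool, called after "Request:" in YAML: its name, and indented under it one key for each argument. carry_out: Moves the arm, as the interface text tells. Its arguments: {"type":"object","properties":{"series":{"type":"array"}},"required":["series"]}

```bash
ls; mkdir -p pics; cat > h.py <<'E'
import numpy as np, cv2, json
from station import env
def snap(name,fn=None):
    c=env.camera(name)
    c['pixels']=np.array(c['pixels'],dtype=np.uint8)
    if fn: cv2.imwrite('pics/'+fn,c['pixels'])
    c['R']=np.array(c['rotation']).reshape(3,3) if np.size(c['rotation'])==9 else None
    c['f']=c['pixels'].shape[0]/2/np.tan(np.radians(c['vfov'])/2)
    return c
def ray(c,u,v):
    d=c['R']@np.array([(u-c['cx'])/c['f'],(v-c['cy'])/c['f'],1]); return np.array(c['origin']),d
def at_z(c,u,v,z):
    o,d=ray(c,u,v); return o+d*(z-o[2])/d[2]
def proj(c,P):
    p=(np.atleast_2d(P)-c['origin'])@c['R']; return p[:,:2]/p[:,2:]*c['f']+[c['cx'],c['cy']]
E
python3 - <<'E'
from h import *
print(env.get_state())
for n in ('side','top','wrist'):
    c=snap(n,n+'0.png'); print(n,{k:c[k] for k in c if k!='pixels'})
E
```

```text
pics
{'clock': 0.0, 'q': array([1.18104206e+00, 8.74294356e-02, 1.75163343e-01, 1.65976190e+00,
       1.38952299e-05, 1.57080737e+00]), 'qvel': array([ 0.00274847, -0.00034644,  0.00036642,  0.00031295, -0.00045813,
       -0.00046768]), 'effort': array([ 1.35279628e-03, -5.20387244e+01,  4.64800966e+01,  1.61686511e-02,
        1.67364574e-04, -2.54267621e-05]), 'tool_pos': array([0.20893199, 0.50864562, 0.30321483]), 'orientation': array([ 0.13650593,  0.69381054, -0.13735847,  0.69363226]), 'contact_force': array([0.30720206, 0.07061662, 0.03955314]), 'wrist_torque': array([-0.02210452,  0.06759101,  0.03057466]), 'opening': 0.998511467783168}
side {'vfov': 50.84569424231502, 'cx': 261.4880761474947, 'cy': 194.90143397675843, 'origin': array([-0.28150907,  1.42708467,  0.71403499]), 'rotation': array([-0.2256828 ,  0.79592277, -0.54007241,  0.15458335]), 'R': None, 'f': np.float64(403.9352820908356)}
top {'vfov': 42.68922517895277, 'cx': 260.47242310137904, 'cy': 187.45595653168684, 'origin': array([0.26226604, 0.12676723, 1.70943387]), 'rotation': array([ 0.71393407, -0.69486559,  0.06692757, -0.05459537]), 'R': None, 'f': np.float64(491.32381372668107)}
wrist {'vfov': 65.08090024188093, 'cx': 252.82001738326326, 'cy': 193.4050666475262, 'origin': array([0.1467585 , 0.53354784, 0.37262213]), 'rotation': array([0.82319331, 0.55170356, 0.0738    , 0.11193528]), 'R': None, 'f': np.float64(300.9106182874003)}
```

```bash
sed -i "s/c\['R'\]=.*/c['R']=Rotation.from_quat(c['rotation']).as_matrix()/; s/^import numpy.*/&\nfrom scipy.spatial.transform import Rotation/" h.py; cd pics; python3 -c "
import cv2
a=cv2.imread('top0.png');cv2.imwrite('top0b.png',cv2.resize(a,(800,600),interpolation=cv2.INTER_CUBIC))"
```

```text
(no output)
```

View pics/top0b.png

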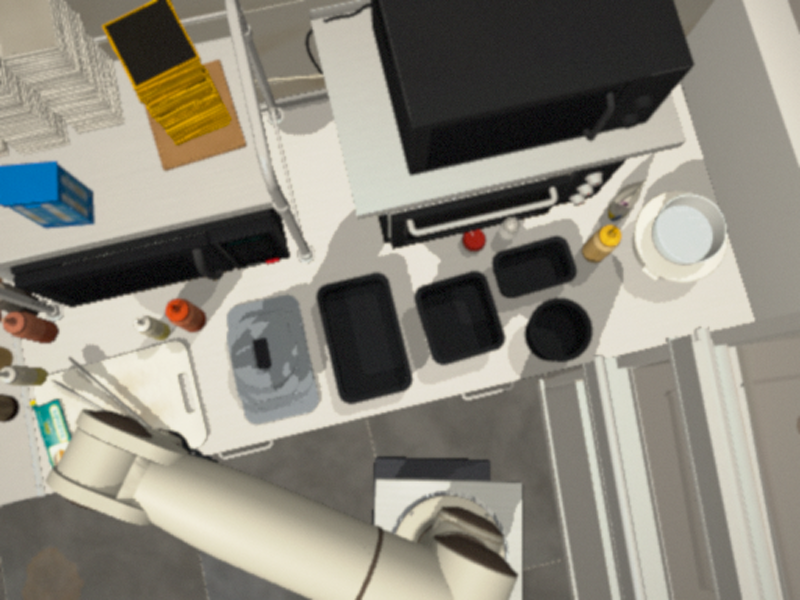

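View pics/side0.png

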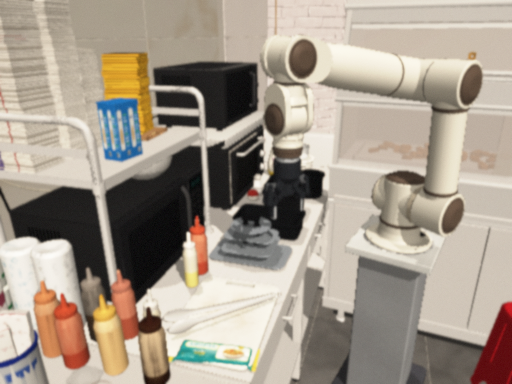

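View pics/wrist0.png

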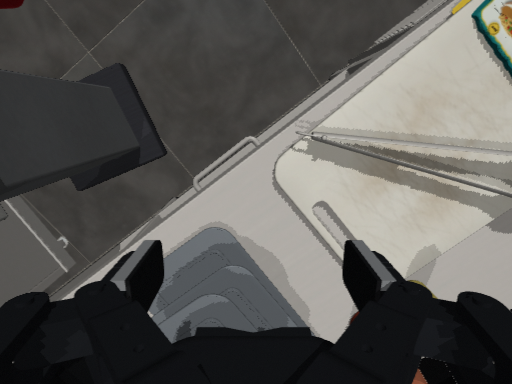

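```bash
cat > fit.py <<'E'
from h import *
from scipy.optimize import minimize
c=snap('top'); img=c['pixels']; g=img.max(axis=2)
PANS={'large':(.265,.162,.065,(365,338)),'medium':(.176,.162,.1,(460,318)),'small':(.176,.108,.065,(535,267)),'round':(.136,.136,.11,(558,330))}
S=5; x0,y0,x1,y1=195,145,395,265
big=cv2.resize(img[y0:y1,x0:x1],None,fx=4,fy=4,interpolation=cv2.INTER_CUBIC)
big=np.clip(big.astype(float)*1.6,0,255).astype(np.uint8)
mask=(g<60).astype(np.uint8)
n,lab=cv2.connectedComponents(mask)
for k,(L,W,h,s) in PANS.items():
    u,v=s[0]/1.5625,s[1]/1.5625
    m=(lab==lab[int(v),int(u)]).astype(np.uint8)
    cnt=max(cv2.findContours(m,cv2.RETR_EXTERNAL,cv2.CHAIN_APPROX_NONE)[0],key=cv2.contourArea)[:,0]
    P=np.array([at_z(c,a,b,h)[:2] for a,b in cnt])
    r=cv2.minAreaRect(P.astype(np.float32)*1000)
    bx=cv2.boxPoints(r)/1000
    ctr=np.array(r[0])/1000
    print(k,np.round(r[0],1),np.round(r[1],1),round(r[2],1),np.hypot(*r[0]).round())
    q=proj(c,np.c_[bx,[h]*4]); q=((q-[x0,y0]+.5)*4).astype(int)
    cv2.polylines(big,[q],True,(0,255,0),1)
    qc=((cnt-[x0,y0]+.5)*4).astype(int); cv2.polylines(big,[qc],True,(0,0,255),1)
cv2.imwrite('pics/fit1.png',big[:600,:800])
E
python3 fit.py
```

```text
large [450.8 193.4] [258.2 155.8] 15.5 491.0
medium [494.7  -9.1] [169.8 157.6] 18.7 495.0
small [ 615.5 -173.7] [103.6 174.1] 17.6 640.0
round [ 472.9 -217.4] [132.3 129.8] 89.9 520.0
```

View pics/fit1.png

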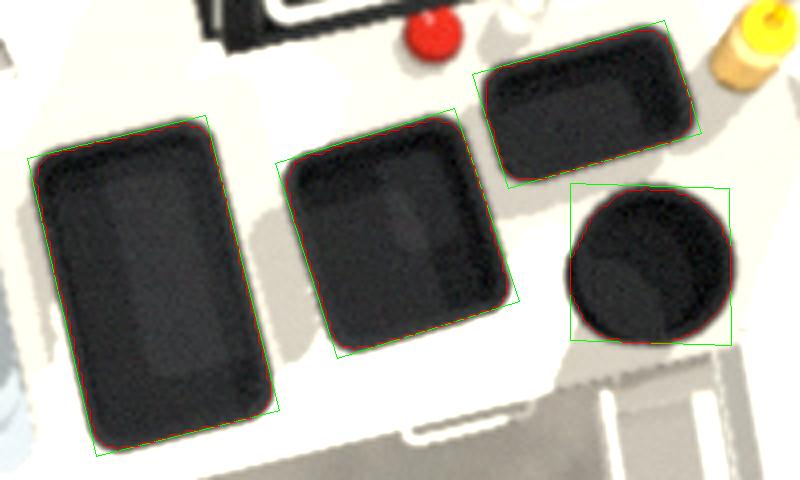

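```bash
cat > m.py <<'E'
from h import *
c=snap('top'); img=c['pixels']; g=img.max(axis=2)
n,lab=cv2.connectedComponents((g<70).astype(np.uint8))
m=(lab==lab[225,168]).astype(np.uint8)
cnt=max(cv2.findContours(m,0,1)[0],key=cv2.contourArea)[:,0]
P=np.array([at_z(c,a,b,.148)[:2] for a,b in cnt],np.float32)*1000
print('handle',cv2.minAreaRect(P))
for nme,u,v,z in [('red cap',180,302,.19),('yel cap',611,233,.199),('red small',473,240,.02),('white',509,228,.1),('ovenL',384,228,.25),('ovenR',555,195,.25),('shelf leg',303,253,.0)]:
    print(nme,at_z(c,u/1.5625,v/1.5625,z).round(3))
R=Rotation.from_quat(env.get_state()['orientation']).as_matrix(); print(R.round(3)); print('jaw yaw',np.degrees(np.arctan2(R[1,1],R[0,1])))
big=cv2.resize(img[150:300,100:240],None,fx=4,fy=4,interpolation=cv2.INTER_CUBIC)
cv2.imwrite('pics/stack.png',np.clip(big*1.3,0,255).astype(np.uint8))
E
python3 m.py
```

```text
handle ((401.4415588378906, 395.13592529296875), (61.02534103393555, 28.988576889038086), 14.398731231689453)
red cap [0.495 0.555 0.19 ]
yel cap [ 0.661 -0.308  0.199]
red small [ 0.682 -0.045  0.02 ]
white [ 0.691 -0.115  0.1  ]
ovenL [0.644 0.153 0.25 ]
ovenR [ 0.722 -0.184  0.25 ]
shelf leg [0.645 0.339 0.   ]
[[-0.     0.38   0.925]
 [-0.001  0.925 -0.38 ]
 [-1.    -0.001  0.   ]]
jaw yaw 67.66546264227239
```

View pics/stack.png

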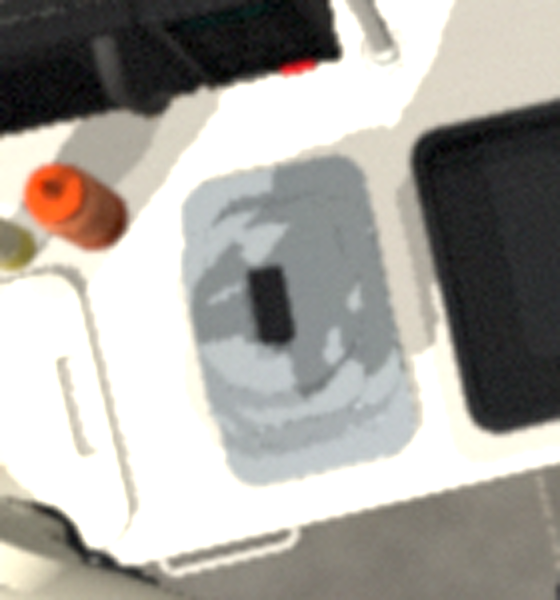

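Request:
carry_out:
  series:
    - {"twist":-5.24}
    - {"twist":-5.24}
    - {"twist":-5.24}
    - {"twist":-5.24}
    - {"twist":-5.24}

```text
validation failed for argument at $.se...
```

Request:
carry_out:
  series:
    - {"twist":-5.24}
    - {"twist":-5.24}
    - {"y":-0.0197,"z":0.0198}
    - {"y":-0.0197,"z":0.0198}
    - {"y":-0.0197,"z":0.0198}

```text
validation failed for argument at $.se...
```

Request:
carry_out:
  series:
    - {"y":-0.0197,"z":0.0198}
    - {"y":-0.0197,"z":0.0198}
    - {"y":-0.0197,"z":0.0198}
    - {"y":-0.0197,"z":0.0198}
    - {"y":-0.0197,"z":0.0198}

```text
validation failed for argument at $.se...
```

Request:
carry_out:
  series:
    - {"jaw":0.07}
    - {"jaw":0.07}
    - {"jaw":0.07}
    - {"jaw":0.07}
    - {"jaw":0.07}

```text
validation failed for argument at $.se...
```

```bash
cat > go.py <<'E'
from h import *
import sys
def pose():
    s=env.get_state(); R=Rotation.from_quat(s['orientation']).as_matrix()
    return s,R,np.degrees(np.arctan2(R[1,1],R[0,1]))
def report(target=None,yaw=None):
    s,R,y=pose(); print('t',round(s['clock'],2),'pos',np.round(s['tool_pos'],4),'jawyaw',round(y,2),'tilt',np.round(R[2],3),'F',np.round(s['contact_force'],1),'open',round(s['opening'],3),'q',np.round(s['q'],2))
    if target is not None:
        if yaw is None: yaw=y
        tw=-((yaw-y+90)%180-90); a=np.radians(y-tw)
        d=np.array(target)-s['tool_pos']; yt=np.array([np.cos(a),np.sin(a)]); zt=np.array([np.sin(a),-np.cos(a)])
        print('twist',round(tw,2),'then x',round(-d[2],4),'y',round(d[:2]@yt,4),'z',round(d[:2]@zt,4))
if __name__=='__main__':
    a=[float(v) for v in sys.argv[1:]]
    report(a[:3] if a else None,a[3] if len(a)>3 else None)
E
python3 go.py 0.4014 0.3951 0.195 104.4; python3 - <<'E'
from h import *
c=snap('wrist','w1.png'); print(proj(c,[[.4014,.3951,.148]]))
E
```

```text
t 0.25 pos [0.209  0.5087 0.3036] jawyaw 67.67 tilt [-1.    -0.001  0.   ] F [ 0.5 -0.   0.3] open 1.0 q [ 1.18  0.09  0.18  1.66 -0.    1.57]
twist -36.73 then x 0.1086 y -0.1579 z 0.1581
[[221.15069336 416.97229019]]
```

View pics/w1.png

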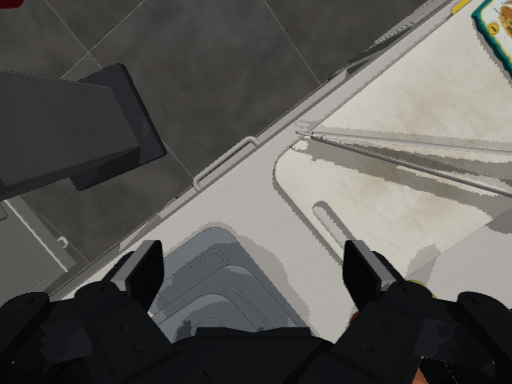

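Request:
carry_out:
  series:
    - {"x":0,"y":0,"z":0,"twist":-5.24,"jaw":0.07}
    - {"x":0,"y":0,"z":0,"twist":-5.24,"jaw":0.07}
    - {"x":0,"y":0,"z":0,"twist":-5.24,"jaw":0.07}
    - {"x":0,"y":0,"z":0,"twist":-5.24,"jaw":0.07}
    - {"x":0,"y":0,"z":0,"twist":-5.24,"jaw":0.07}

```text
clock: 0.72
tool_pos: [0.209, 0.5087, 0.3038]
orientation: [-0.025, 0.707, 0.025, 0.707]
contact_force: [0.1, 0.3, 0.7]
opening: 0.822
```

Request:
carry_out:
  series:
    - {"x":0,"y":0,"z":0,"twist":-5.24,"jaw":0.07}
    - {"x":0,"y":0,"z":0,"twist":-5.24,"jaw":0.07}
    - {"x":0,"y":-0.0197,"z":0.0198,"twist":0,"jaw":0.07}
    - {"x":0,"y":-0.0197,"z":0.0198,"twist":0,"jaw":0.07}
    - {"x":0,"y":-0.0197,"z":0.0198,"twist":0,"jaw":0.07}

```text
clock: 1.13
tool_pos: [0.2817, 0.4658, 0.3038]
orientation: [-0.089, 0.702, 0.089, 0.702]
contact_force: [0.4, -0.5, 1.1]
opening: 0.82
```

Request:
carry_out:
  series:
    - {"x":0,"y":-0.0197,"z":0.0198,"twist":0,"jaw":0.07}
    - {"x":0,"y":-0.0197,"z":0.0198,"twist":0,"jaw":0.07}
    - {"x":0,"y":-0.0197,"z":0.0198,"twist":0,"jaw":0.07}
    - {"x":0,"y":-0.0197,"z":0.0198,"twist":0,"jaw":0.07}
    - {"x":0,"y":-0.0197,"z":0.0198,"twist":0,"jaw":0.07}

```text
clock: 1.55
tool_pos: [0.4026, 0.3944, 0.3039]
orientation: [-0.088, 0.702, 0.088, 0.702]
contact_force: [-0.5, -0.2, -0.2]
opening: 0.821
```

```bash
python3 go.py 0.4014 0.3951 0.195 104.4; python3 - <<'E'
from h import *
c=snap('wrist','w2.png'); print(proj(c,[[.4014,.3951,.148],[.4014,.3951,.11]]))
E
```

```text
t 1.55 pos [0.4026 0.3944 0.3039] jawyaw 104.35 tilt [-1.  0.  0.] F [-0.5 -0.2 -0.2] open 0.821 q [0.78 0.12 0.21 1.66 0.   0.52]
twist -0.05 then x 0.1089 y 0.001 z -0.001
[[255.13969565 198.96469996]
 [254.84268781 187.03659982]]
```

View pics/w2.png

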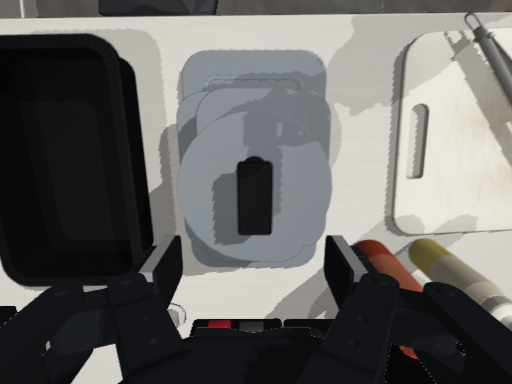

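Request:
carry_out:
  series:
    - {"x":0.022,"y":0.001,"z":-0.001,"twist":0,"jaw":0.07}
    - {"x":0.022,"y":0,"z":0,"twist":0,"jaw":0.07}
    - {"x":0.022,"y":0,"z":0,"twist":0,"jaw":0.07}
    - {"x":0.022,"y":0,"z":0,"twist":0,"jaw":0.07}
    - {"x":0.021,"y":0,"z":0,"twist":0,"jaw":0.07}

```text
clock: 2.02
tool_pos: [0.4002, 0.3958, 0.1936]
orientation: [-0.088, 0.702, 0.088, 0.701]
contact_force: [-0.2, 0.4, 0.3]
opening: 0.82
```

Request:
carry_out:
  series:
    - {"x":0,"y":0,"z":0,"twist":0,"jaw":0.0}
    - {"x":0,"y":0,"z":0,"twist":0,"jaw":0.0}
    - {"x":0,"y":0,"z":0,"twist":0,"jaw":0.0}
    - {"x":0,"y":0,"z":0,"twist":0,"jaw":0.0}
    - {"x":0,"y":0,"z":0,"twist":0,"jaw":0.0}

```text
clock: 2.43
tool_pos: [0.4007, 0.3965, 0.1968]
orientation: [-0.088, 0.701, 0.089, 0.702]
contact_force: [-0.5, -0.6, 4.5]
opening: 0.314
```

Request:
carry_out:
  series:
    - {"x":-0.008,"y":0,"z":0,"twist":0,"jaw":0.0}
    - {"x":-0.015,"y":0,"z":0,"twist":0,"jaw":0.0}
    - {"x":-0.03,"y":0,"z":0,"twist":0,"jaw":0.0}
    - {"x":-0.03,"y":0,"z":0,"twist":0,"jaw":0.0}
    - {"x":-0.017,"y":0,"z":0,"twist":0,"jaw":0.0}

```text
clock: 2.85
tool_pos: [0.4004, 0.3961, 0.2989]
orientation: [-0.088, 0.701, 0.089, 0.703]
contact_force: [-0.2, 1.9, -1.0]
opening: 0.311
```

```bash
python3 go.py 0.474 -0.218 0.26; python3 - <<'E'
from h import *
c=snap('wrist','w3.png'); c2=snap('top','t3.png')
cv2.imwrite('pics/both3.png',np.hstack([cv2.resize(c['pixels'],(400,300)),cv2.resize(c2['pixels'],(400,300))]))
E
```

```text
t 2.85 pos [0.4004 0.3961 0.2989] jawyaw 104.35 tilt [-1.     0.002  0.003] F [-0.2  1.9 -1. ] open 0.311 q [0.78 0.11 0.2  1.65 0.   0.53]
twist -0.0 then x 0.0389 y -0.6132 z -0.0808
```

View pics/both3.png

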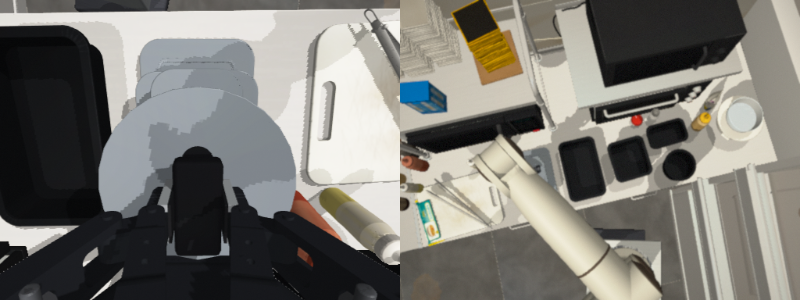

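Request:
carry_out:
  series:
    - {"x":0.002,"y":-0.02,"z":-0.003,"twist":0,"jaw":0.0}
    - {"x":0.002,"y":-0.03,"z":-0.004,"twist":0,"jaw":0.0}
    - {"x":0.002,"y":-0.03,"z":-0.004,"twist":0,"jaw":0.0}
    - {"x":0.002,"y":-0.03,"z":-0.004,"twist":0,"jaw":0.0}
    - {"x":0.002,"y":-0.03,"z":-0.004,"twist":0,"jaw":0.0}

```text
clock: 3.37
tool_pos: [0.4162, 0.2543, 0.2837]
orientation: [-0.089, 0.702, 0.088, 0.701]
contact_force: [0.1, 0.1, -0.8]
opening: 0.317
```

Request:
carry_out:
  series:
    - {"x":0.002,"y":-0.033,"z":-0.004,"twist":0,"jaw":0.0}
    - {"x":0.002,"y":-0.033,"z":-0.004,"twist":0,"jaw":0.0}
    - {"x":0.002,"y":-0.033,"z":-0.004,"twist":0,"jaw":0.0}
    - {"x":0.002,"y":-0.033,"z":-0.004,"twist":0,"jaw":0.0}
    - {"x":0.002,"y":-0.033,"z":-0.004,"twist":0,"jaw":0.0}

```text
clock: 3.78
tool_pos: [0.4376, 0.0893, 0.2739]
orientation: [-0.088, 0.702, 0.088, 0.701]
contact_force: [0.7, -0.2, -2.5]
opening: 0.314
```

Request:
carry_out:
  series:
    - {"x":0.002,"y":-0.033,"z":-0.004,"twist":0,"jaw":0.0}
    - {"x":0.002,"y":-0.033,"z":-0.004,"twist":0,"jaw":0.0}
    - {"x":0.002,"y":-0.033,"z":-0.004,"twist":0,"jaw":0.0}
    - {"x":0.002,"y":-0.033,"z":-0.004,"twist":0,"jaw":0.0}
    - {"x":0.002,"y":-0.033,"z":-0.004,"twist":0,"jaw":0.0}

```text
clock: 4.2
tool_pos: [0.4591, -0.0756, 0.2639]
orientation: [-0.088, 0.702, 0.088, 0.701]
contact_force: [1.1, 0.1, -1.7]
opening: 0.317
```

Request:
carry_out:
  series:
    - {"x":0.002,"y":-0.033,"z":-0.004,"twist":0,"jaw":0.0}
    - {"x":0.002,"y":-0.033,"z":-0.004,"twist":0,"jaw":0.0}
    - {"x":0.002,"y":-0.032,"z":-0.004,"twist":0,"jaw":0.0}
    - {"x":0.002,"y":-0.023,"z":-0.004,"twist":0,"jaw":0.0}
    - {"x":0.001,"y":-0.015,"z":-0.004,"twist":0,"jaw":0.0}

```text
clock: 4.62
tool_pos: [0.4736, -0.2129, 0.2542]
orientation: [-0.087, 0.702, 0.088, 0.701]
contact_force: [0.5, 1.0, -1.7]
opening: 0.315
```

Request:
carry_out:
  series:
    - {"x":0,"y":0,"z":0,"twist":0,"jaw":0.0}
    - {"x":0,"y":0,"z":0,"twist":0,"jaw":0.0}
    - {"x":0,"y":0,"z":0,"twist":0,"jaw":0.0}
    - {"x":0,"y":0,"z":0,"twist":0,"jaw":0.0}
    - {"x":0,"y":0,"z":0,"twist":0,"jaw":0.0}

```text
clock: 5.03
tool_pos: [0.474, -0.2098, 0.256]
orientation: [-0.089, 0.701, 0.089, 0.702]
contact_force: [0.1, 1.0, -1.4]
opening: 0.315
```

```bash
python3 go.py 0.474 -0.218 0.192;python3 - <<'E'
from h import *
c=snap('wrist','w4.png')
E
```

```text
t 5.03 pos [ 0.474  -0.2098  0.256 ] jawyaw 104.42 tilt [-1. -0.  0.] F [ 0.1  1.  -1.4] open 0.315 q [-0.42 -0.   -0.01  1.56  0.   -0.67]
twist -0.0 then x 0.064 y -0.0079 z -0.002
```

View pics/w4.png

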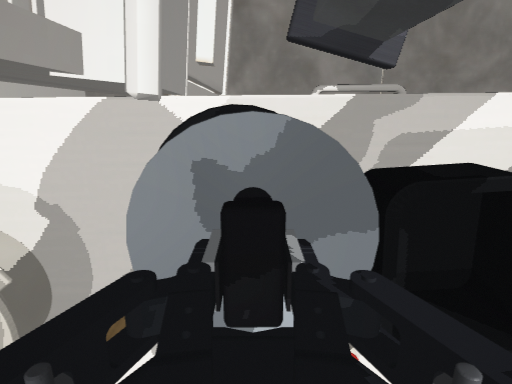

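Request:
carry_out:
  series:
    - {"x":0.01,"y":-0.0079,"z":-0.002,"twist":0,"jaw":0.0}
    - {"x":0.015,"y":0,"z":0,"twist":0,"jaw":0.0}
    - {"x":0.015,"y":0,"z":0,"twist":0,"jaw":0.0}
    - {"x":0.01,"y":0,"z":0,"twist":0,"jaw":0.0}
    - {"x":0.006,"y":0,"z":0,"twist":0,"jaw":0.0}

```text
clock: 5.5
tool_pos: [0.4734, -0.2187, 0.1979]
orientation: [-0.088, 0.702, 0.089, 0.701]
contact_force: [0.4, -0.1, -2.5]
opening: 0.316
```

Request:
carry_out:
  series:
    - {"x":0.002,"y":0,"z":0,"twist":0,"jaw":0.0}
    - {"x":0.002,"y":0,"z":0,"twist":0,"jaw":0.0}
    - {"x":0.002,"y":0,"z":0,"twist":0,"jaw":0.0}
    - {"x":0.001,"y":0,"z":0,"twist":0,"jaw":0.0}
    - {"x":0,"y":0,"z":0,"twist":0,"jaw":0.0}

```text
clock: 5.92
tool_pos: [0.4742, -0.219, 0.194]
orientation: [-0.089, 0.701, 0.088, 0.702]
contact_force: [-1.1, 0.1, 2.5]
opening: 0.317
```

Request:
carry_out:
  series:
    - {"x":0,"y":0,"z":0,"twist":0,"jaw":0.07}
    - {"x":0,"y":0,"z":0,"twist":0,"jaw":0.07}
    - {"x":0,"y":0,"z":0,"twist":0,"jaw":0.07}
    - {"x":0,"y":0,"z":0,"twist":0,"jaw":0.07}
    - {"x":0,"y":0,"z":0,"twist":0,"jaw":0.07}

```text
clock: 6.33
tool_pos: [0.474, -0.2188, 0.1929]
orientation: [-0.088, 0.702, 0.088, 0.702]
contact_force: [0.5, -0.0, 0.5]
opening: 0.82
```

Request:
carry_out:
  series:
    - {"x":-0.01,"y":0,"z":0,"twist":0,"jaw":0.07}
    - {"x":-0.022,"y":0,"z":0,"twist":0,"jaw":0.07}
    - {"x":-0.022,"y":0,"z":0,"twist":0,"jaw":0.07}
    - {"x":-0.022,"y":0,"z":0,"twist":0,"jaw":0.07}
    - {"x":-0.022,"y":0,"z":0,"twist":0,"jaw":0.07}

```text
clock: 6.75
tool_pos: [0.4738, -0.2187, 0.2927]
orientation: [-0.088, 0.701, 0.088, 0.702]
contact_force: [0.4, 0.2, 0.0]
opening: 0.823
```

Request:
carry_out:
  series:
    - {"x":0,"y":0.02,"z":0.002,"twist":0,"jaw":0.07}
    - {"x":0,"y":0.036,"z":0.0035,"twist":0,"jaw":0.07}
    - {"x":0,"y":0.036,"z":0.0035,"twist":0,"jaw":0.07}
    - {"x":0,"y":0.036,"z":0.0035,"twist":0,"jaw":0.07}
    - {"x":0,"y":0.036,"z":0.0035,"twist":0,"jaw":0.07}

```text
clock: 7.17
tool_pos: [0.4482, -0.0547, 0.2917]
orientation: [-0.088, 0.701, 0.088, 0.702]
contact_force: [0.7, 0.7, -0.3]
opening: 0.821
```

Request:
carry_out:
  series:
    - {"x":0,"y":0.036,"z":0.005,"twist":0,"jaw":0.07}
    - {"x":0,"y":0.036,"z":0.005,"twist":0,"jaw":0.07}
    - {"x":0,"y":0.036,"z":0.005,"twist":0,"jaw":0.07}
    - {"x":0,"y":0.036,"z":0.005,"twist":0,"jaw":0.07}
    - {"x":0,"y":0.036,"z":0.005,"twist":0,"jaw":0.07}

```text
clock: 7.58
tool_pos: [0.4277, 0.1263, 0.2919]
orientation: [-0.088, 0.701, 0.088, 0.702]
contact_force: [1.0, -0.4, -0.2]
opening: 0.822
```

Request:
carry_out:
  series:
    - {"x":0,"y":0.036,"z":0.005,"twist":0,"jaw":0.07}
    - {"x":0,"y":0.036,"z":0.005,"twist":0,"jaw":0.07}
    - {"x":0,"y":0.036,"z":0.005,"twist":0,"jaw":0.07}
    - {"x":0,"y":0.036,"z":0.005,"twist":0,"jaw":0.07}
    - {"x":0,"y":0.036,"z":0.005,"twist":0,"jaw":0.07}

```text
clock: 8.0
tool_pos: [0.4073, 0.3071, 0.2918]
orientation: [-0.088, 0.701, 0.089, 0.702]
contact_force: [1.4, -0.6, 0.6]
opening: 0.822
```

```bash
python3 go.py 0.4014 0.3951 0.162 104.4
```

```text
t 8.0 pos [0.4073 0.3071 0.2918] jawyaw 104.36 tilt [-1.     0.     0.001] F [ 1.4 -0.6  0.6] open 0.822 q [ 0.65 -0.01  0.05  1.63 -0.    0.4 ]
twist -0.04 then x 0.1298 y 0.0867 z 0.0161
```

Request:
carry_out:
  series:
    - {"x":0,"y":0.027,"z":0.005,"twist":0,"jaw":0.07}
    - {"x":0,"y":0.025,"z":0.005,"twist":0,"jaw":0.07}
    - {"x":0,"y":0.02,"z":0.003,"twist":0,"jaw":0.07}
    - {"x":0,"y":0.015,"z":0.003,"twist":0,"jaw":0.07}
    - {"x":0,"y":0,"z":0,"twist":0,"jaw":0.07}

```text
clock: 8.42
tool_pos: [0.4015, 0.3958, 0.2909]
orientation: [-0.089, 0.702, 0.089, 0.701]
contact_force: [-0.1, 0.6, 0.2]
opening: 0.815
```

```bash
cat > hl.py <<'E'
from h import *
import sys
from go import report
z=float(sys.argv[1]); fn=sys.argv[2]
c=snap('wrist'); t=snap('top')
u,v=proj(c,[[.4014,.3951,z]])[0]; print('pred px',u.round(),v.round())
g=c['pixels'].max(axis=2); n,lab=cv2.connectedComponents((g<45).astype(np.uint8))
m=(lab==lab[int(v),int(u)]).astype(np.uint8)
m=cv2.morphologyEx(m,cv2.MORPH_OPEN,np.ones((9,25),np.uint8)) if False else m
cnt=max(cv2.findContours(m,0,1)[0],key=cv2.contourArea)[:,0]
P=np.array([at_z(c,a,b,z)[:2] for a,b in cnt],np.float32)*1000
r=cv2.minAreaRect(P); print('handle',np.round(r[0],1),np.round(r[1],1),round(r[2],1))
crop=t['pixels'][145:265,165:415]
cv2.imwrite('pics/'+fn,np.hstack([cv2.resize(c['pixels'],(400,300)),cv2.resize(crop,(400,300))]))
report((r[0][0]/1000,r[0][1]/1000,z-.007+.0545))
E
python3 hl.py .113 b5.png
```

```text
pred px 253.0 192.0
handle [399.2 393.7] [62.3 26.9] 14.5
t 8.52 pos [0.4018 0.3937 0.2911] jawyaw 104.4 tilt [-1. -0. -0.] F [ 0.3 -0.6  0.4] open 0.819 q [ 0.78  0.11  0.18  1.64 -0.    0.52]
twist -0.0 then x 0.1306 y 0.0007 z -0.0026
```

View pics/b5.png

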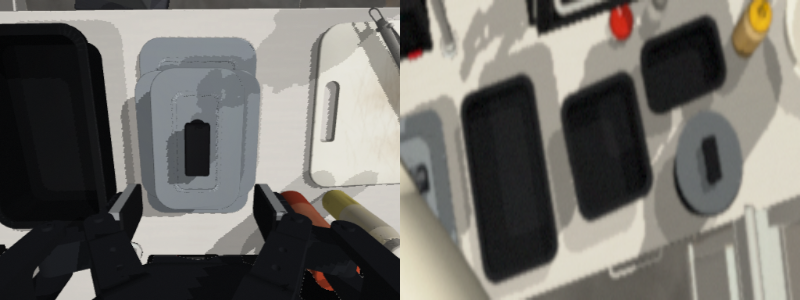

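Request:
carry_out:
  series:
    - {"x":0.028,"y":0.001,"z":-0.0015,"twist":0,"jaw":0.07}
    - {"x":0.028,"y":0,"z":0,"twist":0,"jaw":0.07}
    - {"x":0.028,"y":0,"z":0,"twist":0,"jaw":0.07}
    - {"x":0.028,"y":0,"z":0,"twist":0,"jaw":0.07}
    - {"x":0.0175,"y":0,"z":0,"twist":0,"jaw":0.07}

```text
clock: 8.93
tool_pos: [0.4, 0.3924, 0.1591]
orientation: [-0.088, 0.702, 0.087, 0.701]
contact_force: [-0.3, -0.2, -0.1]
opening: 0.821
```

Request:
carry_out:
  series:
    - {"x":0,"y":0,"z":0,"twist":0,"jaw":0.0}
    - {"x":0,"y":0,"z":0,"twist":0,"jaw":0.0}
    - {"x":0,"y":0,"z":0,"twist":0,"jaw":0.0}
    - {"x":0,"y":0,"z":0,"twist":0,"jaw":0.0}
    - {"x":0,"y":0,"z":0,"twist":0,"jaw":0.0}

```text
clock: 9.35
tool_pos: [0.401, 0.3945, 0.1638]
orientation: [-0.087, 0.701, 0.089, 0.703]
contact_force: [-0.9, -2.0, 7.3]
opening: 0.313
```

Request:
carry_out:
  series:
    - {"x":-0.008,"y":0,"z":0,"twist":0,"jaw":0.0}
    - {"x":-0.015,"y":0,"z":0,"twist":0,"jaw":0.0}
    - {"x":-0.03,"y":0,"z":0,"twist":0,"jaw":0.0}
    - {"x":-0.03,"y":0,"z":0,"twist":0,"jaw":0.0}
    - {"x":-0.03,"y":0,"z":0,"twist":0,"jaw":0.0}

```text
clock: 9.77
tool_pos: [0.4, 0.3938, 0.2764]
orientation: [-0.088, 0.702, 0.088, 0.702]
contact_force: [1.5, -0.1, -1.5]
opening: 0.313
```

```bash
python3 go.py 0.58 -0.16 0.28; python3 fit.py
```

```text
t 9.77 pos [0.4    0.3938 0.2764] jawyaw 104.35 tilt [-1. -0. -0.] F [ 1.5 -0.1 -1.5] open 0.313 q [ 0.78  0.11  0.14  1.61 -0.    0.53]
twist -0.0 then x -0.0036 y -0.5811 z 0.0371
large [451.  193.6] [258.8 156.2] 15.5 491.0
medium [494.5  -8.8] [169.3 157.9] 17.9 495.0
small [ 615.6 -173.7] [103.9 174. ] 17.9 640.0
round [ 478.9 -224.1] [60.6 30.7] 14.7 529.0
```

Request:
carry_out:
  series:
    - {"x":0,"y":-0.018,"z":0,"twist":0,"jaw":0.0}
    - {"x":0,"y":-0.028,"z":0,"twist":0,"jaw":0.0}
    - {"x":0,"y":-0.032,"z":-0.001,"twist":0,"jaw":0.0}
    - {"x":0,"y":-0.032,"z":-0.001,"twist":0,"jaw":0.0}
    - {"x":0,"y":-0.032,"z":-0.001,"twist":0,"jaw":0.0}

```text
clock: 10.23
tool_pos: [0.4325, 0.2545, 0.275]
orientation: [-0.089, 0.701, 0.089, 0.702]
contact_force: [0.6, -0.7, -2.5]
opening: 0.313
```

Request:
carry_out:
  series:
    - {"x":0,"y":-0.035,"z":-0.001,"twist":0,"jaw":0.0}
    - {"x":0,"y":-0.035,"z":-0.001,"twist":0,"jaw":0.0}
    - {"x":0,"y":-0.035,"z":-0.001,"twist":0,"jaw":0.0}
    - {"x":0,"y":-0.035,"z":-0.001,"twist":0,"jaw":0.0}
    - {"x":0,"y":-0.035,"z":-0.001,"twist":0,"jaw":0.0}

```text
clock: 10.65
tool_pos: [0.471, 0.0833, 0.2752]
orientation: [-0.088, 0.701, 0.088, 0.702]
contact_force: [-0.0, 1.2, -1.9]
opening: 0.312
```

Request:
carry_out:
  series:
    - {"x":0,"y":-0.035,"z":-0.001,"twist":0,"jaw":0.0}
    - {"x":0,"y":-0.035,"z":-0.001,"twist":0,"jaw":0.0}
    - {"x":0,"y":-0.035,"z":-0.001,"twist":0,"jaw":0.0}
    - {"x":0,"y":-0.035,"z":-0.001,"twist":0,"jaw":0.0}
    - {"x":0,"y":-0.035,"z":-0.001,"twist":0,"jaw":0.0}

```text
clock: 11.07
tool_pos: [0.5096, -0.0876, 0.2752]
orientation: [-0.088, 0.701, 0.088, 0.702]
contact_force: [0.2, -0.0, -1.4]
opening: 0.313
```

Request:
carry_out:
  series:
    - {"x":0,"y":-0.027,"z":-0.001,"twist":0,"jaw":0.0}
    - {"x":0,"y":-0.018,"z":0,"twist":0,"jaw":0.0}
    - {"x":0,"y":0,"z":0,"twist":3,"jaw":0.0}
    - {"x":0,"y":0,"z":0,"twist":6,"jaw":0.0}
    - {"x":0,"y":0,"z":0,"twist":6.5,"jaw":0.0}

```text
clock: 11.48
tool_pos: [0.5197, -0.1303, 0.2748]
orientation: [0.009, 0.707, -0.009, 0.707]
contact_force: [0.1, -0.4, -1.2]
opening: 0.319
```

Request:
carry_out:
  series:
    - {"x":0,"y":0,"z":0,"twist":6.5,"jaw":0.0}
    - {"x":0,"y":0,"z":0,"twist":6.5,"jaw":0.0}
    - {"x":0,"y":0,"z":0,"twist":6.5,"jaw":0.0}
    - {"x":0,"y":0,"z":0,"twist":6.5,"jaw":0.0}
    - {"x":0,"y":0,"z":0,"twist":6.5,"jaw":0.0}

```text
clock: 11.9
tool_pos: [0.5197, -0.1297, 0.275]
orientation: [0.207, 0.676, -0.207, 0.676]
contact_force: [0.7, -0.1, -1.4]
opening: 0.314
```

Request:
carry_out:
  series:
    - {"x":0,"y":0,"z":0,"twist":6.5,"jaw":0.0}
    - {"x":0,"y":0,"z":0,"twist":6.5,"jaw":0.0}
    - {"x":0,"y":0,"z":0,"twist":6.5,"jaw":0.0}
    - {"x":0,"y":0,"z":0,"twist":6.5,"jaw":0.0}
    - {"x":0,"y":0,"z":0,"twist":6.5,"jaw":0.0}

```text
clock: 12.32
tool_pos: [0.5197, -0.1296, 0.275]
orientation: [0.388, 0.591, -0.388, 0.592]
contact_force: [-0.8, -0.3, -2.1]
opening: 0.312
```

```bash
python3 go.py 0.6158 -0.174 0.15 17.7
```

```text
t 12.32 pos [ 0.5197 -0.1296  0.275 ] jawyaw 23.53 tilt [-1.  0.  0.] F [-0.8 -0.3 -2.1] open 0.312 q [-0.24  0.04  0.07  1.6  -0.    0.92]
twist 5.83 then x 0.125 y 0.078 z 0.0715
```

Request:
carry_out:
  series:
    - {"x":0,"y":0,"z":0,"twist":5.83,"jaw":0.0}
    - {"x":0,"y":0.0195,"z":0.0178,"twist":0,"jaw":0.0}
    - {"x":0,"y":0.0195,"z":0.0178,"twist":0,"jaw":0.0}
    - {"x":0,"y":0.0195,"z":0.0178,"twist":0,"jaw":0.0}
    - {"x":0,"y":0.0195,"z":0.0178,"twist":0,"jaw":0.0}

```text
clock: 12.73
tool_pos: [0.6169, -0.1737, 0.2751]
orientation: [0.416, 0.572, -0.415, 0.572]
contact_force: [1.0, 0.1, -0.7]
opening: 0.315
```

Request:
carry_out:
  series:
    - {"x":0.005,"y":0,"z":0,"twist":0,"jaw":0.0}
    - {"x":0.02,"y":0,"z":0,"twist":0,"jaw":0.0}
    - {"x":0.02,"y":0,"z":0,"twist":0,"jaw":0.0}
    - {"x":0.02,"y":0,"z":0,"twist":0,"jaw":0.0}
    - {"x":0.01,"y":0,"z":0,"twist":0,"jaw":0.0}

```text
clock: 13.15
tool_pos: [0.6153, -0.173, 0.197]
orientation: [0.415, 0.573, -0.416, 0.571]
contact_force: [-1.5, -0.5, -1.7]
opening: 0.314
```

```bash
python3 go.py 0.6158 -0.174 0.15 17.7; python3 - <<'E'
from h import *
c=snap('wrist'); t=snap('top')
crop=cv2.resize(t['pixels'][115:265,245:445],(400,300))
cv2.imwrite('pics/b6.png',np.hstack([cv2.resize(c['pixels'],(400,300)),crop]))
E
```

```text
t 13.15 pos [ 0.6153 -0.173   0.197 ] jawyaw 18.02 tilt [-1.    -0.002 -0.002] F [-1.5 -0.5 -1.7] open 0.314 q [-0.27  0.29  0.2   1.49 -0.    0.98]
twist 0.32 then x 0.047 y 0.0002 z 0.0011
```

View pics/b6.png

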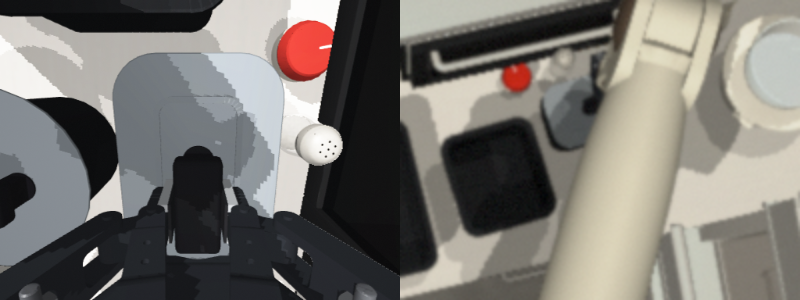

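Request:
carry_out:
  series:
    - {"x":0.012,"y":0,"z":0.001,"twist":0.3,"jaw":0.0}
    - {"x":0.012,"y":0,"z":0,"twist":0,"jaw":0.0}
    - {"x":0.01,"y":0,"z":0,"twist":0,"jaw":0.0}
    - {"x":0.006,"y":0,"z":0,"twist":0,"jaw":0.0}
    - {"x":0.003,"y":0,"z":0,"twist":0,"jaw":0.0}

```text
clock: 13.67
tool_pos: [0.6159, -0.1741, 0.155]
orientation: [0.417, 0.572, -0.417, 0.571]
contact_force: [0.2, -0.2, -2.4]
opening: 0.309
```

Request:
carry_out:
  series:
    - {"x":0.002,"y":0,"z":0,"twist":0,"jaw":0.0}
    - {"x":0.001,"y":0,"z":0,"twist":0,"jaw":0.0}
    - {"x":0,"y":0,"z":0,"twist":0,"jaw":0.0}
    - {"x":0,"y":0,"z":0,"twist":0,"jaw":0.0}
    - {"x":0,"y":0,"z":0,"twist":0,"jaw":0.0}

```text
clock: 14.08
tool_pos: [0.6165, -0.1743, 0.1539]
orientation: [0.417, 0.571, -0.417, 0.571]
contact_force: [0.1, -0.8, -1.2]
opening: 0.317
```

Request:
carry_out:
  series:
    - {"x":0.0015,"y":0,"z":0,"twist":0,"jaw":0.0}
    - {"x":0.0015,"y":0,"z":0,"twist":0,"jaw":0.0}
    - {"x":0.001,"y":0,"z":0,"twist":0,"jaw":0.0}
    - {"x":0,"y":0,"z":0,"twist":0,"jaw":0.0}
    - {"x":0,"y":0,"z":0,"twist":0,"jaw":0.0}

```text
clock: 14.5
tool_pos: [0.6165, -0.1742, 0.1509]
orientation: [0.417, 0.57, -0.417, 0.572]
contact_force: [-1.8, 1.8, 8.6]
opening: 0.31
```

Request:
carry_out:
  series:
    - {"x":0,"y":0,"z":0,"twist":0,"jaw":0.055}
    - {"x":0,"y":0,"z":0,"twist":0,"jaw":0.055}
    - {"x":0,"y":0,"z":0,"twist":0,"jaw":0.055}
    - {"x":0,"y":0,"z":0,"twist":0,"jaw":0.055}
    - {"x":0,"y":0,"z":0,"twist":0,"jaw":0.055}

```text
clock: 14.92
tool_pos: [0.6163, -0.1742, 0.1492]
orientation: [0.417, 0.571, -0.417, 0.571]
contact_force: [-0.4, -0.8, 0.3]
opening: 0.647
```

Request:
carry_out:
  series:
    - {"x":-0.01,"y":0,"z":0,"twist":0,"jaw":0.055}
    - {"x":-0.025,"y":0,"z":0,"twist":0,"jaw":0.055}
    - {"x":-0.035,"y":0,"z":0,"twist":0,"jaw":0.055}
    - {"x":-0.035,"y":0,"z":0,"twist":0,"jaw":0.055}
    - {"x":-0.025,"y":0,"z":0,"twist":-4,"jaw":0.055}

```text
clock: 15.33
tool_pos: [0.6162, -0.1742, 0.2835]
orientation: [0.397, 0.584, -0.397, 0.586]
contact_force: [-0.2, -0.3, 0.4]
opening: 0.644
```

Request:
carry_out:
  series:
    - {"x":0,"y":0,"z":0,"twist":-6.8,"jaw":0.07}
    - {"x":0,"y":0,"z":0,"twist":-6.8,"jaw":0.07}
    - {"x":0,"y":0,"z":0,"twist":-6.8,"jaw":0.07}
    - {"x":0,"y":0,"z":0,"twist":-6.8,"jaw":0.07}
    - {"x":0,"y":0,"z":0,"twist":-6.8,"jaw":0.07}

```text
clock: 15.75
tool_pos: [0.6162, -0.1742, 0.2802]
orientation: [0.206, 0.676, -0.206, 0.677]
contact_force: [0.6, 0.3, 0.3]
opening: 0.818
```

Request:
carry_out:
  series:
    - {"x":0,"y":0,"z":0,"twist":-6.8,"jaw":0.07}
    - {"x":0,"y":0,"z":0,"twist":-6.8,"jaw":0.07}
    - {"x":0,"y":0,"z":0,"twist":-6.8,"jaw":0.07}
    - {"x":0,"y":0,"z":0,"twist":-6.8,"jaw":0.07}
    - {"x":0,"y":0,"z":0,"twist":-6.8,"jaw":0.07}

```text
clock: 16.17
tool_pos: [0.6162, -0.1742, 0.2802]
orientation: [-0.0, 0.707, 0.0, 0.707]
contact_force: [0.1, -0.2, 0.3]
opening: 0.82
```

Request:
carry_out:
  series:
    - {"x":0,"y":0,"z":0,"twist":-6.8,"jaw":0.07}
    - {"x":0,"y":0,"z":0,"twist":-6.8,"jaw":0.07}
    - {"x":0,"y":0,"z":0,"twist":-1,"jaw":0.07}
    - {"x":0,"y":0,"z":0,"twist":0,"jaw":0.07}
    - {"x":0,"y":0,"z":0,"twist":0,"jaw":0.07}

```text
clock: 16.58
tool_pos: [0.6163, -0.1742, 0.2798]
orientation: [-0.087, 0.702, 0.087, 0.702]
contact_force: [-0.3, 0.1, 0.2]
opening: 0.818
```

```bash
python3 go.py 0.401 0.3945 0.28 104.4
```

```text
t 16.58 pos [ 0.6163 -0.1742  0.2798] jawyaw 104.11 tilt [-1. -0.  0.] F [-0.3  0.1  0.2] open 0.818 q [-0.28  0.3   0.38  1.65 -0.   -0.52]
twist -0.29 then x -0.0002 y 0.6044 z -0.0671
```

Request:
carry_out:
  series:
    - {"x":0,"y":0.036,"z":-0.004,"twist":-0.29,"jaw":0.07}
    - {"x":0,"y":0.036,"z":-0.004,"twist":0,"jaw":0.07}
    - {"x":0,"y":0.036,"z":-0.004,"twist":0,"jaw":0.07}
    - {"x":0,"y":0.036,"z":-0.004,"twist":0,"jaw":0.07}
    - {"x":0,"y":0.036,"z":-0.004,"twist":0,"jaw":0.07}

```text
clock: 17.0
tool_pos: [0.5508, -0.0037, 0.2796]
orientation: [-0.089, 0.701, 0.089, 0.702]
contact_force: [1.7, -0.1, 0.4]
opening: 0.823
```

Request:
carry_out:
  series:
    - {"x":0,"y":0.036,"z":-0.004,"twist":0,"jaw":0.07}
    - {"x":0,"y":0.036,"z":-0.004,"twist":0,"jaw":0.07}
    - {"x":0,"y":0.036,"z":-0.004,"twist":0,"jaw":0.07}
    - {"x":0,"y":0.036,"z":-0.004,"twist":0,"jaw":0.07}
    - {"x":0,"y":0.036,"z":-0.004,"twist":0,"jaw":0.07}

```text
clock: 17.42
tool_pos: [0.486, 0.1655, 0.2798]
orientation: [-0.089, 0.701, 0.089, 0.702]
contact_force: [0.5, -0.1, -0.3]
opening: 0.821
```

Request:
carry_out:
  series:
    - {"x":0,"y":0.036,"z":-0.004,"twist":0,"jaw":0.07}
    - {"x":0,"y":0.036,"z":-0.004,"twist":0,"jaw":0.07}
    - {"x":0,"y":0.036,"z":-0.004,"twist":0,"jaw":0.07}
    - {"x":0,"y":0.036,"z":-0.004,"twist":0,"jaw":0.07}
    - {"x":0,"y":0.036,"z":-0.004,"twist":0,"jaw":0.07}

```text
clock: 17.83
tool_pos: [0.4212, 0.3348, 0.2798]
orientation: [-0.089, 0.701, 0.089, 0.702]
contact_force: [0.3, 0.2, -0.5]
opening: 0.821
```

Request:
carry_out:
  series:
    - {"x":0,"y":0.03,"z":-0.004,"twist":0,"jaw":0.07}
    - {"x":0,"y":0.02,"z":-0.003,"twist":0,"jaw":0.07}
    - {"x":0,"y":0.014,"z":0,"twist":0,"jaw":0.07}
    - {"x":0,"y":0,"z":0,"twist":0,"jaw":0.07}
    - {"x":0,"y":0,"z":0,"twist":0,"jaw":0.07}

```text
clock: 18.25
tool_pos: [0.3993, 0.3935, 0.2793]
orientation: [-0.09, 0.701, 0.09, 0.701]
contact_force: [0.6, -0.5, 0.4]
opening: 0.818
```

```bash
python3 hl.py .078 b7.png; python3 go.py .4005 .3945 .1275 104.4
```

```text
pred px 255.0 189.0
handle [399.9 394.5] [63.1 26.5] 15.4
t 18.35 pos [0.3998 0.3926 0.2795] jawyaw 104.51 tilt [-1. -0.  0.] F [0.  0.1 0.5] open 0.82 q [ 0.78  0.1   0.15  1.61 -0.    0.52]
twist -0.0 then x 0.154 y 0.0018 z 0.0005
t 18.35 pos [0.3998 0.3926 0.2795] jawyaw 104.51 tilt [-1. -0.  0.] F [0.  0.1 0.5] open 0.82 q [ 0.78  0.1   0.15  1.61 -0.    0.52]
twist 0.11 then x 0.152 y 0.0017 z 0.0011
```

View pics/b7.png

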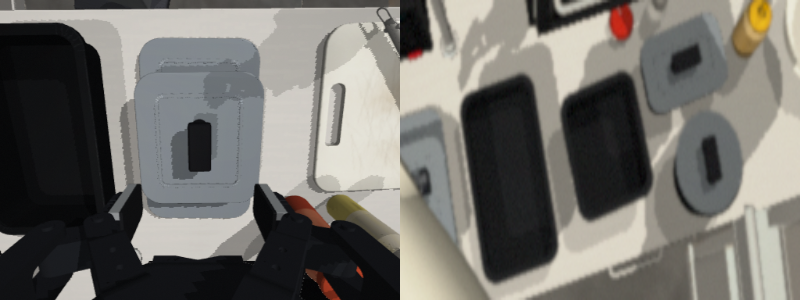

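Request:
carry_out:
  series:
    - {"x":0.034,"y":0.0017,"z":0.001,"twist":0,"jaw":0.07}
    - {"x":0.034,"y":0,"z":0,"twist":0,"jaw":0.07}
    - {"x":0.034,"y":0,"z":0,"twist":0,"jaw":0.07}
    - {"x":0.03,"y":0,"z":0,"twist":0,"jaw":0.07}
    - {"x":0.0195,"y":0,"z":0,"twist":0,"jaw":0.07}

```text
clock: 18.77
tool_pos: [0.3997, 0.3932, 0.1248]
orientation: [-0.09, 0.702, 0.088, 0.701]
contact_force: [0.7, -0.1, -0.4]
opening: 0.816
```

Request:
carry_out:
  series:
    - {"x":0,"y":0,"z":0,"twist":0,"jaw":0.07}
    - {"x":0,"y":0,"z":0,"twist":0,"jaw":0.0}
    - {"x":0,"y":0,"z":0,"twist":0,"jaw":0.0}
    - {"x":0,"y":0,"z":0,"twist":0,"jaw":0.0}
    - {"x":0,"y":0,"z":0,"twist":0,"jaw":0.0}

```text
clock: 19.18
tool_pos: [0.4007, 0.396, 0.1303]
orientation: [-0.089, 0.7, 0.091, 0.702]
contact_force: [1.5, 0.9, 1.4]
opening: 0.313
```

Request:
carry_out:
  series:
    - {"x":-0.008,"y":0,"z":0,"twist":0,"jaw":0.0}
    - {"x":-0.02,"y":0,"z":0,"twist":0,"jaw":0.0}
    - {"x":-0.035,"y":0,"z":0,"twist":0,"jaw":0.0}
    - {"x":-0.035,"y":0,"z":0,"twist":0,"jaw":0.0}
    - {"x":-0.035,"y":0,"z":0,"twist":-3.8,"jaw":0.0}

```text
clock: 19.6
tool_pos: [0.3995, 0.395, 0.2632]
orientation: [-0.113, 0.698, 0.113, 0.698]
contact_force: [0.2, 0.5, -1.8]
opening: 0.312
```

```bash
python3 go.py .4946 -0.009 .26 108.3; python3 fit.py|head -2
```

```text
t 19.6 pos [0.3995 0.395  0.2632] jawyaw 108.36 tilt [-1. -0.  0.] F [ 0.2  0.5 -1.8] open 0.312 q [ 0.78  0.1   0.12  1.58 -0.    0.46]
twist 0.06 then x 0.0032 y -0.4135 z -0.0366
large [451.  193.6] [258.8 156.2] 15.5 491.0
medium [494.6  -8.9] [169.5 158.2] 18.3 495.0
```

Request:
carry_out:
  series:
    - {"x":0,"y":-0.018,"z":-0.0026,"twist":0,"jaw":0.0}
    - {"x":0,"y":-0.026,"z":-0.0026,"twist":0,"jaw":0.0}
    - {"x":0,"y":-0.032,"z":-0.0026,"twist":0,"jaw":0.0}
    - {"x":0,"y":-0.032,"z":-0.0026,"twist":0,"jaw":0.0}
    - {"x":0,"y":-0.032,"z":-0.0026,"twist":0,"jaw":0.0}

```text
clock: 20.07
tool_pos: [0.4316, 0.2572, 0.2616]
orientation: [-0.113, 0.698, 0.113, 0.698]
contact_force: [0.4, -0.2, -1.7]
opening: 0.315
```

Request:
carry_out:
  series:
    - {"x":0,"y":-0.032,"z":-0.0026,"twist":0,"jaw":0.0}
    - {"x":0,"y":-0.032,"z":-0.0026,"twist":0,"jaw":0.0}
    - {"x":0,"y":-0.032,"z":-0.0026,"twist":0,"jaw":0.0}
    - {"x":0,"y":-0.032,"z":-0.0026,"twist":0,"jaw":0.0}
    - {"x":0,"y":-0.032,"z":-0.0026,"twist":0,"jaw":0.0}

```text
clock: 20.48
tool_pos: [0.4699, 0.1009, 0.2618]
orientation: [-0.113, 0.698, 0.113, 0.698]
contact_force: [1.1, 0.6, -2.9]
opening: 0.314
```

Request:
carry_out:
  series:
    - {"x":0,"y":-0.032,"z":-0.0026,"twist":0,"jaw":0.0}
    - {"x":0,"y":-0.032,"z":-0.0026,"twist":0,"jaw":0.0}
    - {"x":0,"y":-0.03,"z":-0.0026,"twist":0,"jaw":0.0}
    - {"x":0,"y":-0.0195,"z":-0.0026,"twist":0,"jaw":0.0}
    - {"x":0,"y":0,"z":0,"twist":0,"jaw":0.0}

```text
clock: 20.9
tool_pos: [0.4962, -0.0116, 0.2614]
orientation: [-0.112, 0.698, 0.112, 0.698]
contact_force: [0.3, -0.1, -2.2]
opening: 0.316
```

Request:
carry_out:
  series:
    - {"x":0.01,"y":0,"z":0,"twist":0,"jaw":0.0}
    - {"x":0.015,"y":0,"z":0,"twist":0,"jaw":0.0}
    - {"x":0.015,"y":0,"z":0,"twist":0,"jaw":0.0}
    - {"x":0.01,"y":0,"z":0,"twist":0,"jaw":0.0}
    - {"x":0,"y":0,"z":0,"twist":0,"jaw":0.0}

```text
clock: 21.32
tool_pos: [0.4948, -0.0077, 0.2084]
orientation: [-0.113, 0.699, 0.114, 0.697]
contact_force: [-0.6, 0.3, -1.3]
opening: 0.31
```

```bash
python3 go.py .4946 -0.009 .187 108.3; python3 - <<'E'
from h import *
c=snap('wrist','w8.png')
E
```

```text
t 21.32 pos [ 0.4948 -0.0077  0.2084] jawyaw 108.46 tilt [-1.     0.001 -0.003] F [-0.6  0.3 -1.3] open 0.31 q [-0.02 -0.06 -0.15  1.48  0.   -0.34]
twist 0.16 then x 0.0214 y -0.0012 z -0.0006
```

View pics/w8.png

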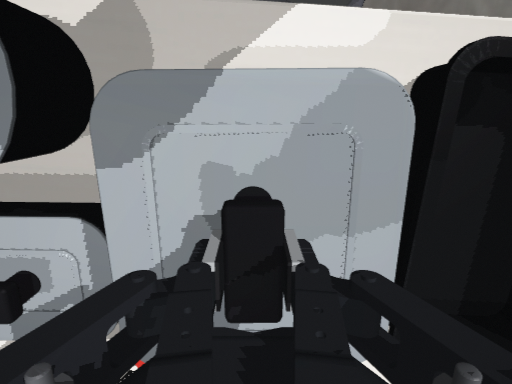

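Request:
carry_out:
  series:
    - {"x":0.008,"y":-0.0012,"z":-0.0006,"twist":0,"jaw":0.0}
    - {"x":0.006,"y":0,"z":0,"twist":0,"jaw":0.0}
    - {"x":0.004,"y":0,"z":0,"twist":0,"jaw":0.0}
    - {"x":0.002,"y":0,"z":0,"twist":0,"jaw":0.0}
    - {"x":0,"y":0,"z":0,"twist":0,"jaw":0.0}

```text
clock: 21.78
tool_pos: [0.4955, -0.0098, 0.1904]
orientation: [-0.113, 0.698, 0.113, 0.698]
contact_force: [-0.3, -0.5, -2.4]
opening: 0.312
```

Request:
carry_out:
  series:
    - {"x":0.001,"y":0,"z":0,"twist":0,"jaw":0.0}
    - {"x":0.001,"y":0,"z":0,"twist":0,"jaw":0.0}
    - {"x":0,"y":0,"z":0,"twist":0,"jaw":0.0}
    - {"x":0,"y":0,"z":0,"twist":0,"jaw":0.0}
    - {"x":0,"y":0,"z":0,"twist":0,"jaw":0.0}

```text
clock: 22.2
tool_pos: [0.4958, -0.0098, 0.189]
orientation: [-0.113, 0.698, 0.113, 0.698]
contact_force: [-0.4, 0.0, -3.2]
opening: 0.309
```

Request:
carry_out:
  series:
    - {"x":0.001,"y":0,"z":0,"twist":0,"jaw":0.0}
    - {"x":0.001,"y":0,"z":0,"twist":0,"jaw":0.0}
    - {"x":0.001,"y":0,"z":0,"twist":0,"jaw":0.0}
    - {"x":0,"y":0,"z":0,"twist":0,"jaw":0.0}
    - {"x":0,"y":0,"z":0,"twist":0,"jaw":0.0}

```text
clock: 22.62
tool_pos: [0.4957, -0.0099, 0.1872]
orientation: [-0.113, 0.698, 0.113, 0.698]
contact_force: [-4.1, -0.8, 9.0]
opening: 0.316
```

Request:
carry_out:
  series:
    - {"x":0,"y":0,"z":0,"twist":0,"jaw":0.07}
    - {"x":0,"y":0,"z":0,"twist":0,"jaw":0.07}
    - {"x":0,"y":0,"z":0,"twist":0,"jaw":0.07}
    - {"x":0,"y":0,"z":0,"twist":0,"jaw":0.07}
    - {"x":0,"y":0,"z":0,"twist":0,"jaw":0.07}

```text
clock: 23.03
tool_pos: [0.4957, -0.0098, 0.1857]
orientation: [-0.113, 0.698, 0.113, 0.698]
contact_force: [0.5, -1.4, -1.0]
opening: 0.82
```

Request:
carry_out:
  series:
    - {"x":-0.01,"y":0,"z":0,"twist":0,"jaw":0.07}
    - {"x":-0.022,"y":0,"z":0,"twist":0,"jaw":0.07}
    - {"x":-0.022,"y":0,"z":0,"twist":0,"jaw":0.07}
    - {"x":-0.022,"y":0,"z":0,"twist":0,"jaw":0.07}
    - {"x":-0.01,"y":0,"z":0,"twist":3.9,"jaw":0.07}

```text
clock: 23.45
tool_pos: [0.4961, -0.0099, 0.2755]
orientation: [-0.09, 0.7, 0.089, 0.703]
contact_force: [1.4, 0.2, 0.3]
opening: 0.821
```

Request:
carry_out:
  series:
    - {"x":0,"y":0.03,"z":0.0005,"twist":0,"jaw":0.07}
    - {"x":0,"y":0.036,"z":0.0005,"twist":0,"jaw":0.07}
    - {"x":0,"y":0.036,"z":0.0005,"twist":0,"jaw":0.07}
    - {"x":0,"y":0.036,"z":0.0005,"twist":0,"jaw":0.07}
    - {"x":0,"y":0.036,"z":0.0005,"twist":0,"jaw":0.07}

```text
clock: 23.87
tool_pos: [0.4539, 0.1607, 0.2728]
orientation: [-0.089, 0.701, 0.089, 0.702]
contact_force: [0.6, -0.1, 1.1]
opening: 0.817
```

Request:
carry_out:
  series:
    - {"x":0,"y":0.036,"z":0.0005,"twist":0,"jaw":0.07}
    - {"x":0,"y":0.036,"z":0.0005,"twist":0,"jaw":0.07}
    - {"x":0,"y":0.036,"z":0.0005,"twist":0,"jaw":0.07}
    - {"x":0,"y":0.036,"z":0.0005,"twist":0,"jaw":0.07}
    - {"x":0,"y":0.036,"z":0.0005,"twist":0,"jaw":0.07}

```text
clock: 24.28
tool_pos: [0.411, 0.3359, 0.2728]
orientation: [-0.089, 0.701, 0.089, 0.702]
contact_force: [1.2, 0.0, 0.8]
opening: 0.819
```

Request:
carry_out:
  series:
    - {"x":0,"y":0.03,"z":0.0005,"twist":0,"jaw":0.07}
    - {"x":0,"y":0.02,"z":0,"twist":0,"jaw":0.07}
    - {"x":0,"y":0.012,"z":0,"twist":0,"jaw":0.07}
    - {"x":0,"y":0,"z":0,"twist":0,"jaw":0.07}
    - {"x":0,"y":0,"z":0,"twist":0,"jaw":0.07}

```text
clock: 24.7
tool_pos: [0.3968, 0.3942, 0.2721]
orientation: [-0.09, 0.701, 0.089, 0.701]
contact_force: [-0.5, -0.6, -0.5]
opening: 0.821
```

```bash
python3 hl.py .043 b9.png; python3 go.py .4005 .3945 .093 104.4
```

```text
pred px 253.0 184.0
handle [400.4 394.3] [62.9 26.6] 15.2
t 24.8 pos [0.3971 0.3934 0.2722] jawyaw 104.46 tilt [-1. -0.  0.] F [-0.1 -0.6 -0.3] open 0.818 q [ 0.78  0.1   0.13  1.6  -0.    0.53]
twist -0.0 then x 0.1817 y 0.0001 z 0.0033
t 24.8 pos [0.3971 0.3934 0.2722] jawyaw 104.46 tilt [-1. -0.  0.] F [-0.1 -0.6 -0.3] open 0.818 q [ 0.78  0.1   0.13  1.6  -0.    0.53]
twist 0.06 then x 0.1792 y 0.0003 z 0.0035
```

View pics/b9.png

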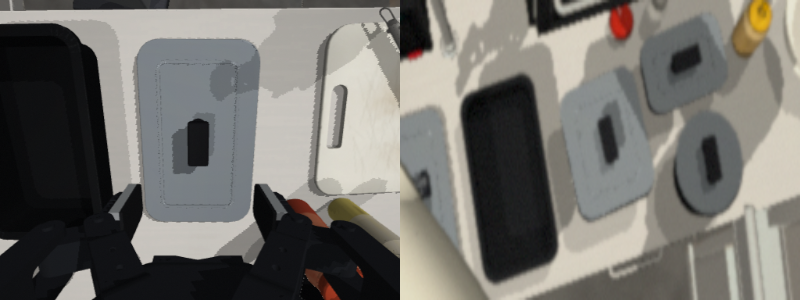

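Request:
carry_out:
  series:
    - {"x":0.036,"y":0,"z":0.0033,"twist":0,"jaw":0.07}
    - {"x":0.036,"y":0,"z":0,"twist":0,"jaw":0.07}
    - {"x":0.036,"y":0,"z":0,"twist":0,"jaw":0.07}
    - {"x":0.036,"y":0,"z":0,"twist":0,"jaw":0.07}
    - {"x":0.025,"y":0,"z":0,"twist":0,"jaw":0.07}

```text
clock: 25.22
tool_pos: [0.3998, 0.393, 0.0999]
orientation: [-0.089, 0.702, 0.088, 0.701]
contact_force: [-0.8, -0.6, 0.0]
opening: 0.82
```

Request:
carry_out:
  series:
    - {"x":0.01,"y":0,"z":0,"twist":0,"jaw":0.07}
    - {"x":0,"y":0,"z":0,"twist":0,"jaw":0.0}
    - {"x":0,"y":0,"z":0,"twist":0,"jaw":0.0}
    - {"x":0,"y":0,"z":0,"twist":0,"jaw":0.0}
    - {"x":0,"y":0,"z":0,"twist":0,"jaw":0.0}

```text
clock: 25.63
tool_pos: [0.401, 0.3957, 0.0956]
orientation: [-0.088, 0.7, 0.09, 0.703]
contact_force: [0.1, -0.8, -2.4]
opening: 0.317
```

Request:
carry_out:
  series:
    - {"x":-0.008,"y":0,"z":0,"twist":0,"jaw":0.0}
    - {"x":-0.025,"y":0,"z":0,"twist":0,"jaw":0.0}
    - {"x":-0.035,"y":0,"z":0,"twist":0,"jaw":0.0}
    - {"x":-0.035,"y":0,"z":0,"twist":0,"jaw":0.0}
    - {"x":-0.03,"y":0,"z":0,"twist":-1,"jaw":0.0}

```text
clock: 26.05
tool_pos: [0.3999, 0.3951, 0.2293]
orientation: [-0.095, 0.7, 0.096, 0.701]
contact_force: [1.0, 0.9, -2.9]
opening: 0.314
```

```bash
python3 go.py .451 .1935 .152 105.4
```

```text
t 26.05 pos [0.3999 0.3951 0.2293] jawyaw 105.5 tilt [-1.     0.001  0.002] F [ 1.   0.9 -2.9] open 0.314 q [0.78 0.1  0.04 1.51 0.   0.51]
twist 0.1 then x 0.0773 y -0.2079 z -0.0042
```

Request:
carry_out:
  series:
    - {"x":0,"y":-0.018,"z":-0.0005,"twist":0,"jaw":0.0}
    - {"x":0,"y":-0.026,"z":-0.0005,"twist":0,"jaw":0.0}
    - {"x":0,"y":-0.03,"z":-0.0005,"twist":0,"jaw":0.0}
    - {"x":0,"y":-0.032,"z":-0.0005,"twist":0,"jaw":0.0}
    - {"x":0,"y":-0.032,"z":-0.0005,"twist":0,"jaw":0.0}

```text
clock: 26.47
tool_pos: [0.4344, 0.2604, 0.2271]
orientation: [-0.096, 0.7, 0.096, 0.701]
contact_force: [1.2, -0.5, -3.6]
opening: 0.312
```

Request:
carry_out:
  series:
    - {"x":0,"y":-0.03,"z":-0.0005,"twist":0,"jaw":0.0}
    - {"x":0,"y":-0.024,"z":-0.0005,"twist":0,"jaw":0.0}
    - {"x":0,"y":-0.0157,"z":-0.0005,"twist":0,"jaw":0.0}
    - {"x":0,"y":0,"z":0,"twist":0,"jaw":0.0}
    - {"x":0,"y":0,"z":0,"twist":0,"jaw":0.0}

```text
clock: 26.88
tool_pos: [0.4519, 0.1934, 0.227]
orientation: [-0.095, 0.7, 0.095, 0.701]
contact_force: [-0.9, 0.4, -3.9]
opening: 0.313
```

Request:
carry_out:
  series:
    - {"x":0.01,"y":0,"z":0,"twist":0,"jaw":0.0}
    - {"x":0.015,"y":0,"z":0,"twist":0,"jaw":0.0}
    - {"x":0.015,"y":0,"z":0,"twist":0,"jaw":0.0}
    - {"x":0.01,"y":0,"z":0,"twist":0,"jaw":0.0}
    - {"x":0,"y":0,"z":0,"twist":0,"jaw":0.0}

```text
clock: 27.3
tool_pos: [0.4505, 0.1943, 0.1732]
orientation: [-0.096, 0.702, 0.095, 0.699]
contact_force: [-0.4, 0.4, -3.4]
opening: 0.313
```

```bash
python3 go.py .451 .1935 .1535 105.4
```

```text
t 27.3 pos [0.4505 0.1943 0.1732] jawyaw 105.58 tilt [-1.    -0.    -0.004] F [-0.4  0.4 -3.4] open 0.313 q [ 0.41 -0.06 -0.23  1.41  0.    0.14]
twist 0.18 then x 0.0197 y -0.0009 z 0.0003
```

Request:
carry_out:
  series:
    - {"x":0.008,"y":-0.0009,"z":0,"twist":0.1,"jaw":0.0}
    - {"x":0.006,"y":0,"z":0,"twist":0,"jaw":0.0}
    - {"x":0.003,"y":0,"z":0,"twist":0,"jaw":0.0}
    - {"x":0.001,"y":0,"z":0,"twist":0,"jaw":0.0}
    - {"x":0,"y":0,"z":0,"twist":0,"jaw":0.0}

```text
clock: 27.72
tool_pos: [0.4519, 0.1931, 0.1579]
orientation: [-0.095, 0.701, 0.095, 0.701]
contact_force: [-1.4, -0.4, -3.0]
opening: 0.316
```

Request:
carry_out:
  series:
    - {"x":0.001,"y":0,"z":0,"twist":0,"jaw":0.0}
    - {"x":0.001,"y":0,"z":0,"twist":0,"jaw":0.0}
    - {"x":0,"y":0,"z":0,"twist":0,"jaw":0.0}
    - {"x":0,"y":0,"z":0,"twist":0,"jaw":0.0}
    - {"x":0,"y":0,"z":0,"twist":0,"jaw":0.0}

```text
clock: 28.13
tool_pos: [0.452, 0.1931, 0.156]
orientation: [-0.095, 0.701, 0.095, 0.701]
contact_force: [0.2, 0.3, -2.3]
opening: 0.313
```

Request:
carry_out:
  series:
    - {"x":0.0015,"y":0,"z":0,"twist":0,"jaw":0.0}
    - {"x":0.0015,"y":0,"z":0,"twist":0,"jaw":0.0}
    - {"x":0.001,"y":0,"z":0,"twist":0,"jaw":0.0}
    - {"x":0,"y":0,"z":0,"twist":0,"jaw":0.0}
    - {"x":0,"y":0,"z":0,"twist":0,"jaw":0.0}

```text
clock: 28.55
tool_pos: [0.4519, 0.193, 0.1526]
orientation: [-0.095, 0.701, 0.095, 0.701]
contact_force: [-3.4, -1.3, 5.8]
opening: 0.31
```

Contact at the expected seat height. Release, rise and withdraw to the left.

Request:
carry_out:
  series:
    - {"x":0,"y":0,"z":0,"twist":0,"jaw":0.07}
    - {"x":0,"y":0,"z":0,"twist":0,"jaw":0.07}
    - {"x":0,"y":0,"z":0,"twist":0,"jaw":0.07}
    - {"x":0,"y":0,"z":0,"twist":0,"jaw":0.07}
    - {"x":0,"y":0,"z":0,"twist":0,"jaw":0.07}

```text
clock: 28.97
tool_pos: [0.4519, 0.1931, 0.1518]
orientation: [-0.095, 0.701, 0.095, 0.701]
contact_force: [0.4, -0.6, 0.4]
opening: 0.822
```

Request:
carry_out:
  series:
    - {"x":-0.01,"y":0,"z":0,"twist":0,"jaw":0.07}
    - {"x":-0.03,"y":0,"z":0,"twist":0,"jaw":0.07}
    - {"x":-0.036,"y":0,"z":0,"twist":0,"jaw":0.07}
    - {"x":-0.036,"y":0,"z":0,"twist":0,"jaw":0.07}
    - {"x":-0.03,"y":0,"z":0,"twist":0,"jaw":0.07}

```text
clock: 29.38
tool_pos: [0.4517, 0.193, 0.2972]
orientation: [-0.095, 0.7, 0.095, 0.701]
contact_force: [0.3, 0.2, -0.8]
opening: 0.822
```

Request:
carry_out:
  series:
    - {"x":0,"y":0.03,"z":-0.01,"twist":0,"jaw":0.07}
    - {"x":0,"y":0.034,"z":-0.01,"twist":0,"jaw":0.07}
    - {"x":0,"y":0.034,"z":-0.01,"twist":0,"jaw":0.07}
    - {"x":0,"y":0.034,"z":-0.01,"twist":0,"jaw":0.07}
    - {"x":0,"y":0.034,"z":-0.01,"twist":0,"jaw":0.07}

```text
clock: 29.8
tool_pos: [0.3585, 0.3409, 0.2949]
orientation: [-0.094, 0.7, 0.095, 0.701]
contact_force: [1.3, 0.9, 0.7]
opening: 0.816
```

Request:
carry_out:
  series:
    - {"x":0,"y":0.034,"z":-0.01,"twist":0,"jaw":0.07}
    - {"x":0,"y":0.02,"z":-0.01,"twist":0,"jaw":0.07}
    - {"x":0,"y":0,"z":0,"twist":0,"jaw":0.07}
    - {"x":0,"y":0,"z":0,"twist":0,"jaw":0.07}
    - {"x":0,"y":0,"z":0,"twist":0,"jaw":0.07}

```text
clock: 30.22
tool_pos: [0.3261, 0.3863, 0.2944]
orientation: [-0.095, 0.701, 0.095, 0.701]
contact_force: [-0.5, 0.3, -0.5]
opening: 0.816
```

```bash
python3 go.py; python3 - <<'E'
from h import *
t=snap('top')['pixels']; s=snap('side')['pixels']
cv2.imwrite('pics/end.png',np.vstack([cv2.resize(t[120:270,100:420],(640,300),interpolation=cv2.INTER_CUBIC),cv2.resize(s[130:280,170:490],(640,300),interpolation=cv2.INTER_CUBIC)]))
c=snap('top'); g=c['pixels'].max(axis=2)
for k,p,z in [('large',(.451,.1935),.1),('medium',(.4946,-.009),.135),('small',(.6158,-.174),.1),('round',(.4735,-.2175),.145)]:
    u,v=proj(c,[[*p,z]])[0]; n,lab=cv2.connectedComponents((g<70).astype(np.uint8)); L=lab[int(round(v)),int(round(u))]
    if L==0: print(k,'no'); continue
    P=np.array([at_z(c,x,y,z)[:2] for y,x in np.argwhere(lab==L)],np.float32)*1000
    r=cv2.minAreaRect(P); print(k,np.round(P.mean(0),1),np.round(r[1],1),round(r[2],1))
E
```

```text
t 30.22 pos [0.3261 0.3863 0.2944] jawyaw 105.43 tilt [-1. -0.  0.] F [-0.5  0.3 -0.5] open 0.816 q [ 0.87 -0.02  0.04  1.64 -0.    0.6 ]
large [453.9 192.8] [60.4 27.4] 14.4
medium [497.2  -9.4] [62.  26.9] 19.2
small [ 614.3 -173. ] [32.6 69. ] 17.7
round [ 474.6 -216.6] [61.8 33.2] 13.7
```

View pics/end.png

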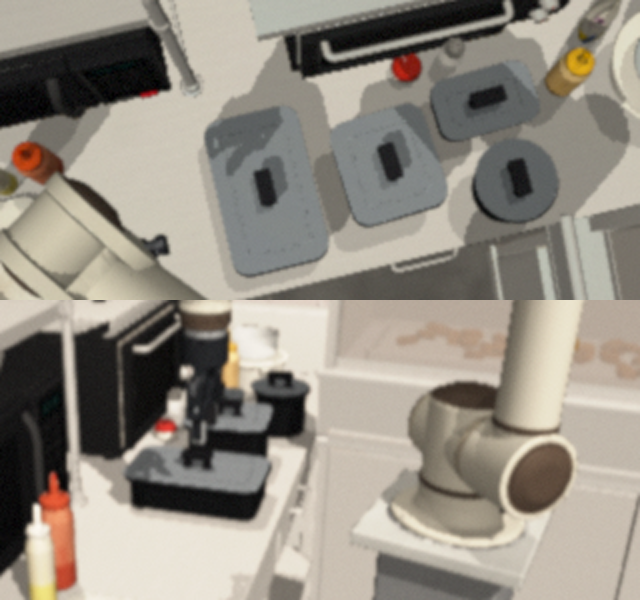

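```bash
python3 -c "
from station import env
print(env.hand_in())"
```

```text
the job is handed in; nothing more can be done
None
```

I took the stack apart from the top down and put each lid on its pan: round, small, medium, then large. I handed the job in at about 30 s on the clock.

- **Seating:** Each lid met resistance at the height expected for a seated lid. I only released it then; the contact forces I read were at most about 9 N.
- **Position:** In the last top picture all four handles lie within about 3 mm of their pan centres, against 8 mm of play. The bar angles are within about 1° of the pans, and the round lid may lie any way. The small lid's handle outline came out larger than it is (69 x 33 mm), so its figures are less certain.
- **Flatness:** In the last pictures the lids look level. The side camera hides part of the medium and small lids behind the gripper.
- **Surroundings:** Both sauce bottles stand where they were, and the gripper is clear of everything.

No check failed. My first four move calls were refused because each row needs all five values, but nothing moved.

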